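# Take the tall filter canister off its respirator blower

## Task

Two respirator blowers stand on the trolley, one with a tall filter canister and one with a flat one. Take the tall canister off its blower: push that blower's release button fully in, turn the canister a quarter turn anticlockwise (seen from above), lift it straight off, and set it down gently, upright, inside the empty steel tray. Leave the flat canister in its place on the other blower.

Things in the scene. Friction and masses are not known exactly. Their poses are not given: they have to be found in the camera images.
- tall_canister: tall white canister, 0.2 kg, on a grey blower (200x120x60, fixed). Origin: underside centre, on the blower's top; z up. Neck d48 to z 22 (lugs d68), drum d74 z 22-78, on it a grip fin 58 long (x), 16 thick (y), z 78-114: pinch its 16 from above. Locked: x along the blower, from button. Button down: turns freely +z to a stop at 90 deg; lifts off at 65-90 (aim 78), clear after 20 mm. Play 3 mm
- release_top (a point): top centre of the round metal release button (d28, 24 mm tall, 84 mm above the trolley) on the tall canister's blower, at the end nearer the robot, 105 mm from the canister's axis; moves with the button. x: along the blower to the canister; z up. Push straight down: 4 N moves it, hard stop after 12 mm, stays down by itself. Until it is down the canister cannot turn
- tray: empty open metal tray, loose on the trolley (0.7 kg), 156 mm along its x, 136 mm along its y, 30 mm high, walls and floor 3 mm. Origin: centre of its underside; z up
- flat_canister: the flat white canister on the other, identical blower: neck, drum diameter and fin as on the tall one, but the drum is only 22 mm high (z 22-44 mm; fin to 80 mm). Origin: centre of its underside. Leave it in place
Things that resemble listed ones, but are neither listed nor needed, are in the scene too. Several things have the shape of the tray; the one meant has the colours described above. What is shaped like the tall_canister but red is not meant.

How it is judged:
By the outcome, as a careful person would: the job done as asked, in the order asked, and still so for the second after the job is handed in, with the robot touching nothing.
It also fails if it takes over 56 s, if anything falls off the work surface, if the arm or the gripper's body presses on something with over 40 N, if the wrist force passes 120 N, or if a joint passes its speed limit or range.

## Robot

A 6-joint arm with a two-finger parallel gripper is mounted at the origin on the work surface. World frame = base frame: x ahead of the robot, y to its left, z up, the work surface at z = 0. Lengths are in m, angles in rad, forces in N, time in s.
With the tool pointing down it reaches from about 0.275 to 0.875 m from the base axis. Payload 12.5 kg.
Tool frame: the origin (TCP) lies midway between the tips of the shut fingers; the grasp point (between the pads) lies arm.hold_point_z behind it (arm.hold_point_z is the distance from the TCP to the grasp point, in m); z points along the fingers, x is the direction in which the jaws open and shut, and the axes are right-handed (so a half turn about z gives the same grasp; the last joint's range is limited). The gripper opens to 85 mm and grips with 20 to 120 N. Pads are 22 mm wide; open, the fingers measure 114 mm over their backs; the gripper's body (76 mm by 85 mm) begins 54 mm behind the grasp point. The pads swing forward as they close: fully open they stand 13 mm farther back than shut.
Start: joints at [-1.353, 0.351, 1.652, -0, 1.139, -0.085], TCP at [0.164, -0.525, 0.231] pointing down, gripper open.
Joint ranges: [-2.75, 2.75], [-0.79, 2.1], [0.01, 2.65], [-1.57, 4.71], [0.07, 3.14], [-2.87, 2.87]. Speed limits (rad/s): [2.22, 2.22, 2.79, 3.14, 3.14, 3.14].

## Interface

Orientations are given as a rotation vector (axis times angle).
In Python, from rig import arm gives the robot as it stands. The module is installed in compiled form; this text tells all that it offers.
- The arm moves only by the shell command python3 -m creep 'ROWS' [OPENING]. ROWS is JSON, a list of rows, each an object of numbers: "dx", "dy", "dz": the shift along the tool's x, y, z in units of 40 mm (1.0 is 40 mm); "roll": the turn about the tool's z in units of 5 degrees (1.0 is 5 degrees). In form: [{"dx": .., "dy": .., "dz": .., "roll": ..}, ...]. A call has 1 to 8 rows; each row is the pose to reach, as a shift and turn from the pose measured when the call began, along the tool's axes at that moment; what a row does not reach only later rows make up. A row lasts 1/12 s, in which the tool goes at most 41.7 mm and 7.16 degrees, less where a joint would pass 70% of its speed; a pose out of reach is approached as far as the arm can. A call with a gripper value outside its range is refused whole. OPENING is the closure in counts, from 0 (fully open) to 255 (shut), set as the call begins (- or left out, the last holds). The fingers move at their own pace and stop on an object; the grip force is fixed at half the most. Time passes only in rows, so rows that repeat a pose let the fingers close. It gives the time, the measured TCP pose, the force and the opening at its end, in the units of the state.
- arm.get_obs(): the state, without advancing time (a new reading comes with each control period).
- arm.read_camera(name): name is "scene" or "top"; returns a dict with "color" (400x640x3 uint8, blue, green, red), "mtx" (3x3 intrinsics, pixels), "k1" (the pictures are not rectified: a ray, as slopes to the right and down, at radius r is drawn at 1 + k1 r^2 times it, then the intrinsics apply), "pose" (4x4, takes a point from camera to world coordinates). Camera axes: x right, y up, looking along -z (the intrinsics and any distortion apply to the point x, -y, -z); pixel columns grow to the right and rows downward; lengths in m; the calibration is good to about 2 mm. A picture is of the moment at which its call begins. There is no depth.
- arm.close_job(): hands the job in, once; it reports no verdict.
The state is a dict: "clock": time; "joints": joint angles; "qvel": joint speeds; "effort": joint torques, N m; "position": TCP position; "ee_rot": TCP orientation; "force": force on the tool from outside, world axes, zero at the start; "wrist_torque": the same for the moment, N m; "gripper_width": finger opening in m.
Only numpy, scipy, OpenCV 4.12 (cv2) and the standard library are available. Lean on these libraries where they do the work, as an engineer would, in place of code of your own. Each camera call takes 0.05 s, during which the arm holds its last target.

## Working session

There is one attempt and no reset: what is moved stays moved. The work goes in short steps, Python scripts to look and compute and a shell command to move; the robot and the scene stay as the last step left them, time stands still between calls to the robot, and variables do not carry over. Pictures are saved under pics/ and viewed, and the job is handed in when it is done.

```bash
mkdir -p pics
python3 - <<'E'
from rig import arm
import cv2, numpy as np, pickle
o=arm.get_obs(); print(o); print(arm.hold_point_z)
for n in("scene","top"):
    r=arm.read_camera(n); cv2.imwrite(f"pics/{n}0.png",r["color"]); pickle.dump(r,open(f"{n}0.pkl","wb"))
    print(n,r["mtx"].round(1).tolist(),r["k1"],r["pose"].round(3).tolist())
E
```

```text
{'clock': 0.0, 'joints': array([-1.35259749e+00,  3.51264566e-01,  1.65245193e+00, -1.93048143e-06,
        1.13907434e+00, -8.46079082e-02]), 'qvel': array([ 1.86061211e-03, -5.35369092e-04,  6.11919849e-04, -6.25757800e-04,
       -6.99682267e-04,  8.09953850e-05]), 'effort': array([-3.81687260e-04, -5.06100440e+01, -2.91404361e+01, -1.28431629e-04,
        4.55799905e-03,  1.21516254e-05]), 'position': array([ 0.16395657, -0.52463922,  0.23073232]), 'ee_rot': array([-2.53044532e+00,  1.86051111e+00,  1.41816265e-03]), 'force': array([-0.71566977, -0.82255292, -0.84946825]), 'wrist_torque': array([-0.00938987,  0.06098264,  0.06404249]), 'gripper_width': 0.08534321770063408}
0.0187
scene [[421.1, 0.0, 321.8], [0.0, 421.1, 202.4], [0.0, 0.0, 1.0]] -0.04978462789419063 [[0.471, -0.743, 0.476, 0.961], [0.882, 0.393, -0.26, -0.285], [0.006, 0.542, 0.84, 0.924], [0.0, 0.0, 0.0, 1.0]]
top [[489.1, 0.0, 318.5], [0.0, 489.1, 208.6], [0.0, 0.0, 1.0]] 0.02047469084254018 [[0.007, 0.998, -0.054, 0.42], [-1.0, 0.008, 0.017, -0.008], [0.017, 0.054, 0.998, 1.354], [0.0, 0.0, 0.0, 1.0]]
```

View pics/scene0.png

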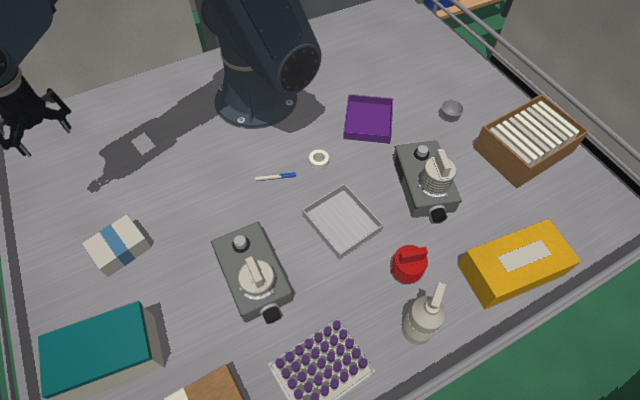

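View pics/top0.png

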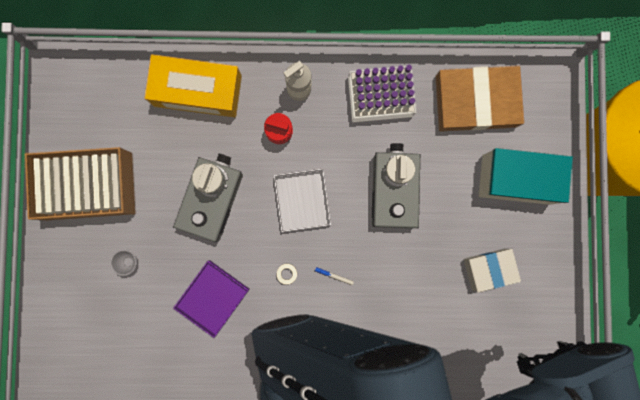

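Run:
```python
import cv2
a=cv2.imread("pics/scene0.png");b=cv2.imread("pics/top0.png")
cv2.imwrite("pics/c1.png",cv2.resize(a[125:275,330:480],None,fx=4,fy=4,interpolation=cv2.INTER_CUBIC))
cv2.imwrite("pics/c2.png",cv2.resize(b[140:250,165:345],None,fx=4.4,fy=4.4,interpolation=cv2.INTER_CUBIC))
```

```text
(no output)
```

View pics/c1.png

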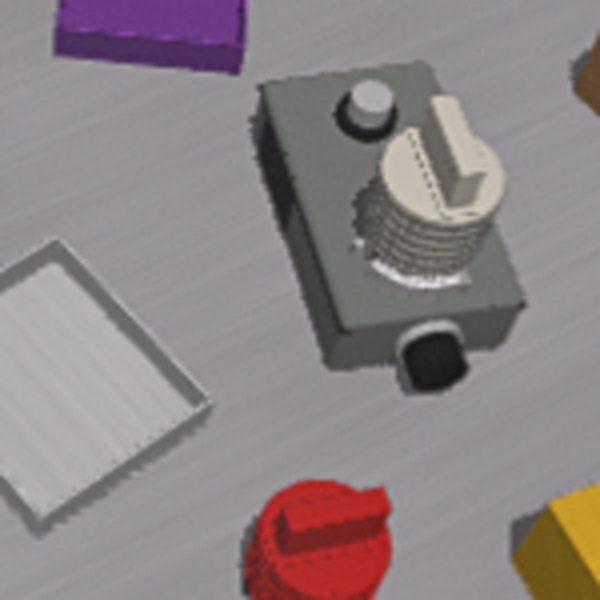

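View pics/c2.png

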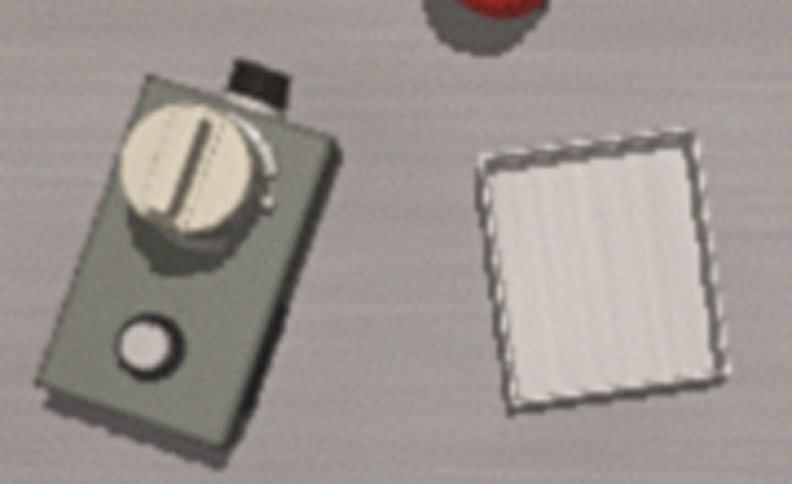

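```bash
cat > h.py <<'E'
import numpy as np, cv2, pickle
def ray(r,px):
    u=cv2.undistortPoints(np.array(px,float).reshape(-1,1,2),r["mtx"],np.array([r["k1"],0,0,0,0.]))[:,0]
    d=np.c_[u[:,0],-u[:,1],-np.ones(len(u))]@r["pose"][:3,:3].T
    return r["pose"][:3,3],d
def plane(r,px,z):
    c,d=ray(r,px); return c+d*((z-c[2])/d[:,2])[:,None]
def tri(r1,p1,r2,p2):
    c1,d1=ray(r1,[p1]);c2,d2=ray(r2,[p2]);d1=d1[0]/np.linalg.norm(d1);d2=d2[0]/np.linalg.norm(d2)
    s=np.linalg.lstsq(np.c_[d1,-d2],c2-c1,rcond=None)[0]
    a=c1+s[0]*d1;b=c2+s[1]*d2
    return (a+b)/2,np.linalg.norm(a-b)
def load(n): return pickle.load(open(n+".pkl","rb"))
E
python3 - <<'E'
from h import *
np.set_printoptions(precision=4,suppress=True)
s,t=load("scene0"),load("top0")
T=lambda l:np.array(l)/4.4+[165,140]-[.39,.39]
S=lambda l:np.array(l)/4+[330,125]-[.375,.375]
print("btn top",plane(t,T([[146,345]]),.084),"scene",plane(s,S([[373,103]]),.084),tri(t,T([146,345]),s,S([373,103])))
print("drum",plane(t,T([[185,168]]),.138),plane(s,S([[443,180]]),.138),tri(t,T([185,168]),s,S([443,180])))
c=plane(t,T([[150,77],[335,141],[220,442],[40,382]]),.06);print("blower",c,c.mean(0))
k=plane(t,T([[480,158],[695,131],[727,378],[511,412]]),.03);print("tray",k,k.mean(0))
for i in range(4):
  for cc in (c,k):
    d=cc[(i+1)%4]-cc[i];print(np.linalg.norm(d),np.degrees(np.arctan2(d[1],d[0])))
# fin
f=plane(t,T([[207,124],[175,210]]),.174);d=f[0]-f[1];print("fin",f,np.degrees(np.arctan2(d[1],d[0])))
k=plane(s,S([[58,238],[211,404],[40,530]]),.03);print("tray scene",k, (k[0]+k[1])/2)
print("scene tray mid far corners", (k[1]-k[0]))
E
```

```text
btn top [[0.4623 0.2829 0.084 ]] scene [[0.4661 0.2823 0.084 ]] (array([0.4629, 0.2847, 0.0793]), np.float64(0.0016365934542925818))
drum [[0.5608 0.2507 0.138 ]] [[0.5653 0.2481 0.138 ]] (array([0.5617, 0.2524, 0.1312]), np.float64(0.0006186516208512103))
blower [[0.6246 0.2893 0.06  ]
 [0.587  0.1777 0.06  ]
 [0.4055 0.2433 0.06  ]
 [0.4405 0.3508 0.06  ]] [0.5144 0.2653 0.06  ]
tray [[ 0.5812  0.0926  0.03  ]
 [ 0.5993 -0.0401  0.03  ]
 [ 0.4466 -0.0608  0.03  ]
 [ 0.4247  0.0717  0.03  ]] [0.513  0.0158 0.03  ]
0.11778699568320145 -108.62168656020005
0.1339103098927767 -82.23821358406157
0.1930265803435112 160.14718954637627
0.15410643736379465 -172.25202712951088
0.11313148698398245 71.95921088635708
0.13431587956584976 99.38023323827541
0.19412967482552643 -18.469969288671024
0.15790045885184142 7.620582401602525
fin [[0.581  0.2316 0.174 ]
 [0.5334 0.2481 0.174 ]] -19.17812323409567
tray scene [[ 0.4319  0.0695  0.03  ]
 [ 0.5835  0.0906  0.03  ]
 [ 0.6081 -0.0432  0.03  ]] [0.5077 0.0801 0.03  ]
scene tray mid far corners [0.1516 0.0211 0.    ]
```

Candidates, by top-image pixel: 
- **Canisters:** white tall canister on a blower at (207,178), white flat canister at (401,170), red loose canister at (278,127) and a bottle at (297,80). 
- **Trays:** grey steel (302,201), purple (211,298). 

I choose the ribbed tall white canister at (207,178) with its button at (198,218), and the steel tray. The close crops confirm both.

```bash
cat >> h.py <<'E'
def go(x,y,z,yaw=None):
    """yaw: desired world angle (deg) of tool x, mod 180"""
    from rig import arm
    from scipy.spatial.transform import Rotation as R
    o=arm.get_obs();M=R.from_rotvec(o["ee_rot"]).as_matrix()
    cy=np.degrees(np.arctan2(M[1,0],M[0,0]))
    d=M.T@(np.array([x,y,z])-o["position"])/.04
    print("t %.2f pos %s yaw %.2f tilt %.2f j6 %.2f F %s w %.4f"%(o["clock"],o["position"].round(4),cy,np.degrees(np.arccos(-M[2,2])),o["joints"][5],o["force"].round(1),o["gripper_width"]))
    print("units dxyz",d.round(3), "dist",np.linalg.norm(d)*.04, end=" ")
    if yaw is not None: print("roll options",[round(-(yaw+k-cy)/5,3) for k in(-360,-180,0,180,360)])
E
python3 -c "
from h import *
go(.464,.283,.231,71.2)"
```

```text
t 0.10 pos [ 0.164  -0.5247  0.2308] yaw -72.65 tilt 0.06 j6 -0.08 F [0.9 0.7 0.1] w 0.0855
units dxyz [-1.7037e+01 -1.3180e+01  1.4000e-02] dist 0.861616728527497 roll options [np.float64(43.23), np.float64(7.23), np.float64(-28.77), np.float64(-64.77), np.float64(-100.77)]
```

```bash
python3 -m creep '[{"dx":-0.78,"dy":-0.6},{"dx":-1.56,"dy":-1.2},{"dx":-2.34,"dy":-1.8},{"dx":-3.12,"dy":-2.4},{"dx":-3.9,"dy":-3.0},{"dx":-4.68,"dy":-3.6},{"dx":-5.46,"dy":-4.2},{"dx":-6.24,"dy":-4.8}]' 255; python3 -c "
from h import *
go(.464,.283,.231,-108.8)"
```

```text
t 0.10 pos [ 0.164  -0.5247  0.2308] yaw -72.65 tilt 0.06 j6 -0.08 F [0.9 0.7 0.1] w 0.0855
units dxyz [-1.7037e+01 -1.3180e+01  1.4000e-02] dist 0.861616728527497 roll options [np.float64(79.23), np.float64(43.23), np.float64(7.23), np.float64(-28.77), np.float64(-64.77)]invalid input at $[0]: expected keys dx, dy, dz, roll
```

```bash
python3 -m creep '[{"dx":-0.78,"dy":-0.6,"dz":0,"roll":0},{"dx":-1.56,"dy":-1.2,"dz":0,"roll":0},{"dx":-2.34,"dy":-1.8,"dz":0,"roll":0},{"dx":-3.12,"dy":-2.4,"dz":0,"roll":0},{"dx":-3.9,"dy":-3.0,"dz":0,"roll":0},{"dx":-4.68,"dy":-3.6,"dz":0,"roll":0},{"dx":-5.46,"dy":-4.2,"dz":0,"roll":0},{"dx":-6.24,"dy":-4.8,"dz":0,"roll":0}]' 255; python3 -c "
from h import *
go(.464,.283,.231,-108.8)"
```

```text
clock: 0.77
position: [0.2728, -0.2274, 0.231]
ee_rot: [-2.53, 1.861, 0.001]
force: [2.1, -1.1, 0.6]
gripper_width: -0.0
t 0.77 pos [ 0.2728 -0.2274  0.231 ] yaw -72.69 tilt 0.06 j6 0.44 F [ 2.1 -1.1  0.6] w -0.0000
units dxyz [-10.758  -8.361   0.013] dist 0.5449987309169592 roll options [np.float64(79.223), np.float64(43.223), np.float64(7.223), np.float64(-28.777), np.float64(-64.777)]
```

```bash
python3 -m creep '[{"dx":-0.77,"dy":-0.6,"dz":0,"roll":0},{"dx":-1.54,"dy":-1.2,"dz":0,"roll":0},{"dx":-2.31,"dy":-1.8,"dz":0,"roll":0},{"dx":-3.08,"dy":-2.4,"dz":0,"roll":0},{"dx":-3.85,"dy":-3.0,"dz":0,"roll":0},{"dx":-4.62,"dy":-3.6,"dz":0,"roll":0},{"dx":-5.39,"dy":-4.2,"dz":0,"roll":0},{"dx":-6.16,"dy":-4.8,"dz":0,"roll":0}]' ; python3 -c "
from h import *
go(.464,.283,.18,-108.8)"
```

```text
clock: 1.43
position: [0.3828, 0.0672, 0.2313]
ee_rot: [-2.53, 1.861, 0.001]
force: [1.2, -2.2, 0.6]
gripper_width: -0.0003
t 1.43 pos [0.3828 0.0672 0.2313] yaw -72.67 tilt 0.06 j6 1.32 F [ 1.2 -2.2  0.6] w -0.0003
units dxyz [-4.544 -3.545  1.288] dist 0.23621345430188523 roll options [np.float64(79.227), np.float64(43.227), np.float64(7.227), np.float64(-28.773), np.float64(-64.773)]
```

```bash
python3 -m creep '[{"dx":-0.75,"dy":-0.6,"dz":0,"roll":1.2},{"dx":-1.5,"dy":-1.2,"dz":0,"roll":2.4},{"dx":-2.25,"dy":-1.8,"dz":0,"roll":3.6},{"dx":-3.0,"dy":-2.4,"dz":0.2,"roll":4.8},{"dx":-3.7,"dy":-2.9,"dz":0.5,"roll":6.0},{"dx":-4.3,"dy":-3.35,"dz":0.8,"roll":7.22},{"dx":-4.54,"dy":-3.545,"dz":1.29,"roll":7.22},{"dx":-4.54,"dy":-3.545,"dz":1.29,"roll":7.22}]'
python3 - <<'E'
from h import *
from rig import arm
for n in("scene","top"):
    r=arm.read_camera(n); cv2.imwrite(f"pics/{n}1.png",r["color"]); pickle.dump(r,open(f"{n}1.pkl","wb"))
go(.464,.283,.1,-108.8)
a=cv2.imread("pics/scene1.png");b=cv2.imread("pics/top1.png")
cv2.imwrite("pics/c3.png",np.hstack([cv2.resize(a[75:225,350:500],(400,400)),cv2.resize(b[125:275,130:280],(400,400))]))
E
```

```text
clock: 2.1
position: [0.463, 0.2843, 0.1764]
ee_rot: [1.829, -2.549, -0.003]
force: [-0.4, -0.4, -1.0]
gripper_width: 0.0
t 2.20 pos [0.4635 0.2826 0.1794] yaw -108.69 tilt 0.11 j6 2.36 F [0.1 0.3 0.5] w -0.0001
units dxyz [-0.015 -0.012  1.985] dist 0.07939603769416323 roll options [np.float64(72.022), np.float64(36.022), np.float64(0.022), np.float64(-35.978), np.float64(-71.978)]
```

View pics/c3.png

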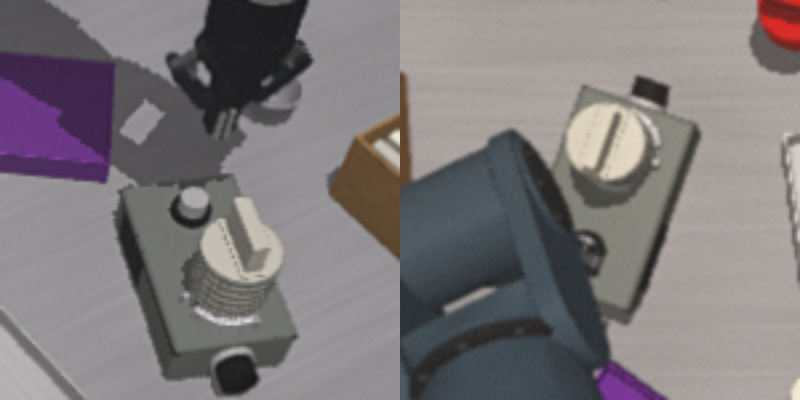

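The crop shows the shut fingers over the button, at scene (434,122) with the button at (423,150), and the way down is clear. Descending.

```bash
python3 -m creep '[{"dx":0,"dy":0,"dz":0.6,"roll":0},{"dx":0,"dy":0,"dz":1.3,"roll":0},{"dx":0,"dy":0,"dz":1.9,"roll":0},{"dx":0,"dy":0,"dz":2.2,"roll":0},{"dx":0,"dy":0,"dz":2.3,"roll":0},{"dx":0,"dy":0,"dz":2.4,"roll":0},{"dx":0,"dy":0,"dz":2.45,"roll":0},{"dx":0,"dy":0,"dz":2.5,"roll":0}]' ; python3 -c "
from h import *
go(.464,.283,.072,-108.8)"
```

```text
clock: 2.87
position: [0.4639, 0.2825, 0.0806]
ee_rot: [1.831, -2.553, -0.001]
force: [-1.5, -2.7, 4.3]
gripper_width: -0.0002
t 2.87 pos [0.4639 0.2825 0.0806] yaw -108.69 tilt 0.03 j6 2.36 F [-1.5 -2.7  4.3] w -0.0002
units dxyz [-0.012  0.001  0.216] dist 0.008660423200103413 roll options [np.float64(72.022), np.float64(36.022), np.float64(0.022), np.float64(-35.978), np.float64(-71.978)]
```

```bash
python3 -m creep '[{"dx":0,"dy":0,"dz":0.1,"roll":0},{"dx":0,"dy":0,"dz":0.15,"roll":0},{"dx":0,"dy":0,"dz":0.19,"roll":0},{"dx":0,"dy":0,"dz":0.22,"roll":0},{"dx":0,"dy":0,"dz":0.24,"roll":0},{"dx":0,"dy":0,"dz":0.25,"roll":0}]' ; python3 -c "
from h import *
go(.464,.283,.072,-108.8)"
```

```text
clock: 3.37
position: [0.4642, 0.2828, 0.0718]
ee_rot: [-1.831, 2.552, 0.001]
force: [-6.6, -3.5, 23.3]
gripper_width: 0.0002
t 3.37 pos [0.4642 0.2828 0.0718] yaw -108.69 tilt 0.05 j6 2.36 F [-6.6 -3.5 23.3] w 0.0002
units dxyz [-0.002  0.007 -0.005] dist 0.00034809132704437896 roll options [np.float64(72.023), np.float64(36.023), np.float64(0.023), np.float64(-35.977), np.float64(-71.977)]
```

```bash
python3 -m creep '[{"dx":0,"dy":0,"dz":0.04,"roll":0},{"dx":0,"dy":0,"dz":0.06,"roll":0},{"dx":0,"dy":0,"dz":0.06,"roll":0}]' ; python3 -c "
from h import *
go(.464,.283,.2)"
```

```text
clock: 3.62
position: [0.4643, 0.283, 0.0716]
ee_rot: [-1.831, 2.551, 0.001]
force: [-12.0, -6.3, 34.4]
gripper_width: 0.0002
t 3.62 pos [0.4643 0.283  0.0716] yaw -108.67 tilt 0.07 j6 2.36 F [-12.   -6.3  34.4] w 0.0002
units dxyz [-1.00e-03  6.00e-03 -3.21e+00] dist 0.12838245296801384
```

The hard stop is reached (34 N, no further travel). Retreating up.

```bash
python3 -m creep '[{"dx":0,"dy":0,"dz":-0.4,"roll":0},{"dx":0,"dy":0,"dz":-1.2,"roll":0},{"dx":0,"dy":0,"dz":-2.1,"roll":0},{"dx":0,"dy":0,"dz":-3.0,"roll":0},{"dx":0,"dy":0,"dz":-3.7,"roll":0},{"dx":0,"dy":0,"dz":-4.0,"roll":0},{"dx":0,"dy":0,"dz":-4.0,"roll":0}]' 100
python3 - <<'E'
from h import *
from rig import arm
for n in("scene","top"):
    r=arm.read_camera(n); cv2.imwrite(f"pics/{n}2.png",r["color"]); pickle.dump(r,open(f"{n}2.pkl","wb"))
go(.5627,.2497,.23,-108.8)
a=cv2.imread("pics/scene2.png");b=cv2.imread("pics/top2.png")
cv2.imwrite("pics/c4.png",np.hstack([cv2.resize(a[125:225,390:490],(400,400)),cv2.resize(b[140:240,160:260],(400,400))]))
E
```

```text
clock: 4.2
position: [0.4654, 0.2836, 0.2346]
ee_rot: [-1.828, 2.547, -0.0]
force: [0.1, -0.0, 0.1]
gripper_width: 0.0518
t 4.30 pos [0.464  0.2829 0.231 ] yaw -108.67 tilt 0.07 j6 2.36 F [-0.5 -0.7 -0.2] w 0.0520
units dxyz [-0.004 -2.603  0.026] dist 0.10410879896382086 roll options [np.float64(72.027), np.float64(36.027), np.float64(0.027), np.float64(-35.973), np.float64(-71.973)]
```

View pics/c4.png

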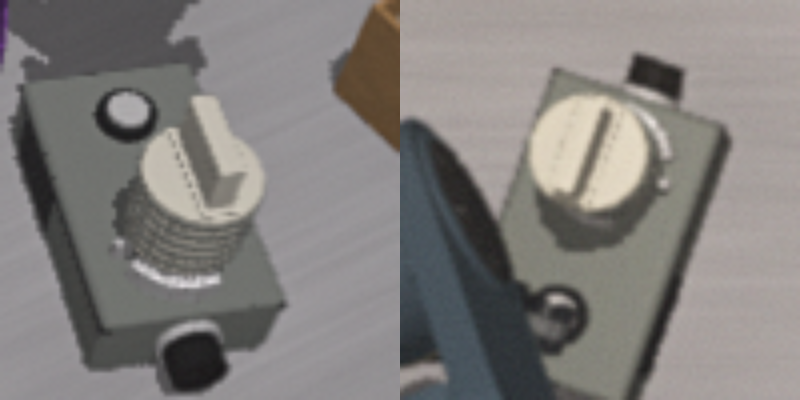

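The button (scene (422,153)) stays flush. The canister is still locked, with its fin along the blower, at scene (444,159). Checking the fin centre against the axis estimate.

Run:
```python
from h import *
s,t=load("scene2"),load("top2")
S=lambda l:np.array(l)/4+[390,125]-[.375,.375]
f=plane(s,S([[192,97],[218,97],[244,172],[212,180]]),.174);print(f.round(4),f.mean(0))
d=f[2]+f[3]-f[0]-f[1];print(np.degrees(np.arctan2(d[1],d[0])))
go(.5635,.249,.144,-108.8)
```

```text
[[0.5314 0.2549 0.174 ]
 [0.5385 0.2684 0.174 ]
 [0.5897 0.2479 0.174 ]
 [0.5858 0.2283 0.174 ]] [0.56135006 0.24984714 0.174     ]
-24.061374748720844
t 4.30 pos [0.464  0.2829 0.231 ] yaw -108.67 tilt 0.07 j6 2.36 F [-0.5 -0.7 -0.2] w 0.0520
units dxyz [ 0.009 -2.627  2.176] dist 0.1364492857348105 roll options [np.float64(72.027), np.float64(36.027), np.float64(0.027), np.float64(-35.973), np.float64(-71.973)]
```

```bash
python3 -m creep '[{"dx":0,"dy":-0.8,"dz":0,"roll":0},{"dx":0,"dy":-1.7,"dz":0,"roll":0},{"dx":0,"dy":-2.4,"dz":0,"roll":0},{"dx":0,"dy":-2.6,"dz":0.3,"roll":0},{"dx":0,"dy":-2.6,"dz":0.8,"roll":0},{"dx":0,"dy":-2.6,"dz":1.2,"roll":0},{"dx":0,"dy":-2.6,"dz":1.2,"roll":0}]'
python3 - <<'E'
from h import *
from rig import arm
for n in("scene",):
    r=arm.read_camera(n); cv2.imwrite(f"pics/{n}3.png",r["color"])
go(.563,.2495,.144,-108.8)
cv2.imwrite("pics/c5.png",cv2.resize(r["color"][80:230,380:530],(600,600)))
E
```

```text
clock: 4.88
position: [0.5601, 0.2489, 0.1776]
ee_rot: [1.827, -2.547, -0.005]
force: [-0.7, -0.6, -0.9]
gripper_width: 0.0519
t 4.93 pos [0.5608 0.2493 0.1799] yaw -108.66 tilt 0.29 j6 2.24 F [-0.2  0.3  0.4] w 0.0518
units dxyz [-0.024 -0.054  0.897] dist 0.0359564786393955 roll options [np.float64(72.028), np.float64(36.028), np.float64(0.028), np.float64(-35.972), np.float64(-71.972)]
```

View pics/c5.png

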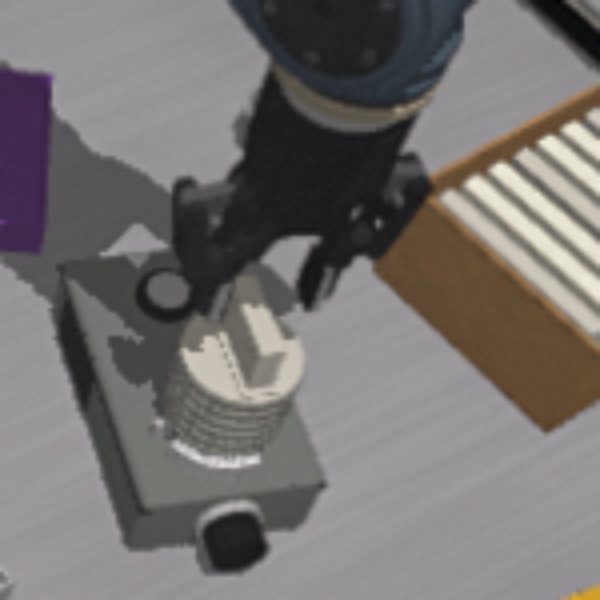

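The fingers straddle the fin (scene (442,160)). Going down and closing.

```bash
python3 -m creep '[{"dx":-0.02,"dy":-0.05,"dz":0.3,"roll":0},{"dx":-0.02,"dy":-0.05,"dz":0.6,"roll":0},{"dx":-0.02,"dy":-0.05,"dz":0.8,"roll":0},{"dx":-0.02,"dy":-0.05,"dz":0.85,"roll":0},{"dx":-0.02,"dy":-0.05,"dz":0.85,"roll":0}]' ;  python3 -m creep '[{"dx":0,"dy":0,"dz":0,"roll":0},{"dx":0,"dy":0,"dz":0,"roll":0},{"dx":0,"dy":0,"dz":0,"roll":0},{"dx":0,"dy":0,"dz":0,"roll":0},{"dx":0,"dy":0,"dz":0,"roll":0},{"dx":0,"dy":0,"dz":0,"roll":0}]' 255; python3 -c "
from h import *
go(.563,.2495,.146,-30.8)"
```

```text
clock: 5.35
position: [0.5625, 0.2494, 0.1452]
ee_rot: [1.829, -2.548, -0.004]
force: [0.1, 0.1, -0.0]
gripper_width: 0.0523
clock: 5.85
position: [0.5627, 0.2495, 0.1457]
ee_rot: [1.829, -2.548, -0.004]
force: [0.3, 0.7, 3.0]
gripper_width: 0.0149
t 5.85 pos [0.5627 0.2495 0.1457] yaw -108.66 tilt 0.30 j6 2.24 F [0.3 0.7 3. ] w 0.0149
units dxyz [-0.002 -0.006 -0.009] dist 0.0004251739357251521 roll options [np.float64(56.428), np.float64(20.428), np.float64(-15.572), np.float64(-51.572), np.float64(-87.572)]
```

```bash
python3 -m creep '[{"dx":0,"dy":0,"dz":0,"roll":-1},{"dx":0,"dy":0,"dz":0,"roll":-2},{"dx":0,"dy":0,"dz":0,"roll":-3},{"dx":0,"dy":0,"dz":0,"roll":-4},{"dx":0,"dy":0,"dz":0,"roll":-5},{"dx":0,"dy":0,"dz":0,"roll":-6},{"dx":0,"dy":0,"dz":0,"roll":-7},{"dx":0,"dy":0,"dz":0,"roll":-8}]'; python3 -c "
from h import *
from rig import arm
go(.5627,.2495,.1457,-30.8);print(arm.get_obs()['wrist_torque'])"
```

```text
clock: 6.52
position: [0.5624, 0.2491, 0.1457]
ee_rot: [2.594, -1.764, -0.006]
force: [-2.1, -1.9, 2.9]
gripper_width: 0.015
t 6.52 pos [0.5624 0.2491 0.1457] yaw -68.41 tilt 0.36 j6 1.53 F [-2.1 -1.9  2.9] w 0.0150
units dxyz [-0.007 -0.01   0.001] dist 0.0004777324110602651 roll options [np.float64(64.477), np.float64(28.477), np.float64(-7.523), np.float64(-43.523), np.float64(-79.523)]
[-0.55040035  0.39409817 -0.00659516]
```

```bash
python3 -m creep '[{"dx":0,"dy":0,"dz":0,"roll":-1},{"dx":0,"dy":0,"dz":0,"roll":-2},{"dx":0,"dy":0,"dz":0,"roll":-3},{"dx":0,"dy":0,"dz":0,"roll":-4},{"dx":0,"dy":0,"dz":0,"roll":-5},{"dx":0,"dy":0,"dz":0,"roll":-6},{"dx":0,"dy":0,"dz":0,"roll":-7},{"dx":0,"dy":0,"dz":0,"roll":-7.6}]'
python3 - <<'E'
from h import *
from rig import arm
r=arm.read_camera("scene"); cv2.imwrite("pics/c6.png",cv2.resize(r["color"][80:230,380:530],(600,600)))
go(.5627,.2495,.1457,-30.8);print(arm.get_obs()['wrist_torque'])
E
```

```text
clock: 7.18
position: [0.561, 0.2493, 0.1459]
ee_rot: [3.03, -0.816, -0.014]
force: [-7.9, 0.6, 7.7]
gripper_width: 0.0152
t 7.23 pos [0.5611 0.2494 0.1459] yaw -30.02 tilt 0.54 j6 0.86 F [-7.5  2.   7.2] w 0.0150
units dxyz [ 0.034 -0.023  0.005] dist 0.0016441812400352213 roll options [np.float64(72.155), np.float64(36.155), np.float64(0.155), np.float64(-35.845), np.float64(-71.845)]
[ 0.2960338   1.6103554  -0.14831687]
```

View pics/c6.png

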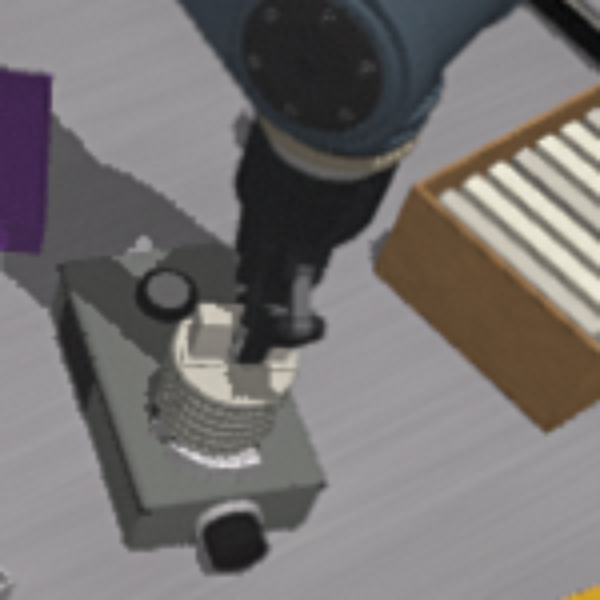

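The canister has turned about 78.6° (fin now across the blower, scene (440,165)). Side load is mild. Lifting gently.

```bash
python3 -m creep '[{"dx":0,"dy":0,"dz":0,"roll":0},{"dx":0,"dy":0,"dz":-0.1,"roll":0},{"dx":0,"dy":0,"dz":-0.2,"roll":0},{"dx":0,"dy":0,"dz":-0.35,"roll":0},{"dx":0,"dy":0,"dz":-0.5,"roll":0}]'; python3 -c "
from h import *
go(.5627,.2495,.25)"
```

```text
clock: 7.65
position: [0.5614, 0.2493, 0.1665]
ee_rot: [3.03, -0.813, -0.013]
force: [-0.4, 0.6, -2.6]
gripper_width: 0.015
t 7.65 pos [0.5614 0.2493 0.1665] yaw -30.04 tilt 0.53 j6 0.86 F [-0.4  0.6 -2.6] w 0.0150
units dxyz [ 0.011 -0.008 -2.088] dist 0.08351976300592248
```

```bash
python3 -m creep '[{"dx":0,"dy":0,"dz":-0.3,"roll":0},{"dx":0,"dy":0,"dz":-0.7,"roll":0},{"dx":0,"dy":0,"dz":-1.2,"roll":0},{"dx":0,"dy":0,"dz":-1.6,"roll":0},{"dx":0,"dy":0,"dz":-1.8,"roll":0},{"dx":0,"dy":0,"dz":-1.8,"roll":0}]'
python3 - <<'E'
from h import *
from rig import arm
for n in("scene","top"):
    r=arm.read_camera(n); cv2.imwrite(f"pics/{n}4.png",r["color"]); pickle.dump(r,open(f"{n}4.pkl","wb"))
go(.514,.0155,.24)
E
```

```text
clock: 8.15
position: [0.5629, 0.2496, 0.2411]
ee_rot: [3.033, -0.814, -0.008]
force: [1.1, -0.9, -3.1]
gripper_width: 0.0152
t 8.25 pos [0.5619 0.2493 0.2382] yaw -30.04 tilt 0.54 j6 0.86 F [-0.2  0.  -3.5] w 0.0152
units dxyz [ 1.889  5.659 -0.023] dist 0.23864064491233594
```

View pics/scene4.png

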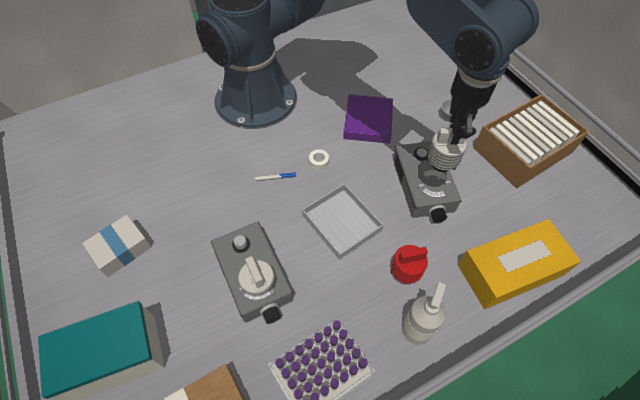

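The scene image shows the canister off its blower, hanging from the gripper at (447,150). The tray at (342,220) has not moved.

```bash
python3 -m creep '[{"dx":0.1,"dy":0.4,"dz":0,"roll":0},{"dx":0.4,"dy":1.2,"dz":0,"roll":0},{"dx":0.7,"dy":2.1,"dz":0,"roll":0},{"dx":1.0,"dy":3.0,"dz":0,"roll":0},{"dx":1.3,"dy":3.9,"dz":0,"roll":0},{"dx":1.6,"dy":4.8,"dz":0,"roll":0},{"dx":1.8,"dy":5.4,"dz":0,"roll":0},{"dx":1.89,"dy":5.66,"dz":0,"roll":0}]'
python3 - <<'E'
from h import *
s=load("scene4")
c=plane(s,[[345,185],[382,226],[341,256],[303,217]],.03);print(c.round(4),c.mean(0))
go(.514,.0155,.24)
E
```

```text
clock: 8.92
position: [0.5128, 0.0127, 0.2382]
ee_rot: [3.028, -0.816, -0.016]
force: [0.2, -0.7, -1.9]
gripper_width: 0.0147
[[ 0.4354  0.0701  0.03  ]
 [ 0.5839  0.0893  0.03  ]
 [ 0.6071 -0.039   0.03  ]
 [ 0.4708 -0.0697  0.03  ]] [0.5242911  0.01268352 0.03      ]
t 8.92 pos [0.5128 0.0127 0.2382] yaw -30.17 tilt 0.66 j6 0.46 F [ 0.2 -0.7 -1.9] w 0.0147
units dxyz [-0.009 -0.075 -0.047] dist 0.003544277868907509
```

```bash
python3 -m creep '[{"dx":0.03,"dy":-0.1,"dz":0.3,"roll":0},{"dx":0.03,"dy":-0.1,"dz":0.8,"roll":0},{"dx":0.03,"dy":-0.1,"dz":1.4,"roll":0},{"dx":0.03,"dy":-0.1,"dz":2.0,"roll":0},{"dx":0.03,"dy":-0.1,"dz":2.6,"roll":0},{"dx":0.03,"dy":-0.1,"dz":3.0,"roll":0},{"dx":0.03,"dy":-0.1,"dz":3.2,"roll":0},{"dx":0.03,"dy":-0.1,"dz":3.2,"roll":0}]'
python3 - <<'E'
from h import *
from rig import arm
a=[]
for n in("scene","top"):
    r=arm.read_camera(n); cv2.imwrite(f"pics/{n}5.png",r["color"]); pickle.dump(r,open(f"{n}5.pkl","wb"));a.append(r["color"])
cv2.imwrite("pics/c7.png",np.hstack([cv2.resize(a[0][130:280,270:420],(400,400)),cv2.resize(a[1][130:280,230:380],(400,400))]))
go(.516,.0155,.0887)
E
```

```text
clock: 9.58
position: [0.5133, 0.0157, 0.1081]
ee_rot: [3.028, -0.816, -0.022]
force: [-0.1, -0.7, -2.1]
gripper_width: 0.0149
t 9.68 pos [0.5147 0.0155 0.1104] yaw -30.16 tilt 0.65 j6 0.47 F [ 0.2 -0.1 -1.9] w 0.0150
units dxyz [ 0.033 -0.021  0.543] dist 0.021773143632408416
```

View pics/c7.png

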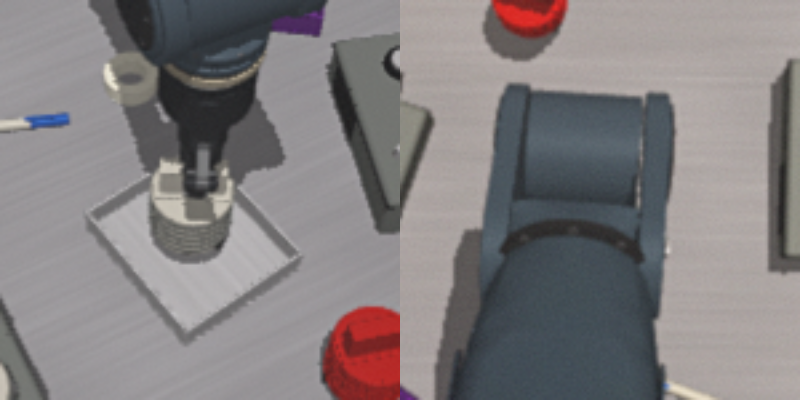

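The canister hangs about 20 mm above the tray floor, inside the walls (scene (341,205)). Lowering slowly.

```bash
python3 -m creep '[{"dx":0.03,"dy":-0.02,"dz":0.15,"roll":0},{"dx":0.03,"dy":-0.02,"dz":0.28,"roll":0},{"dx":0.03,"dy":-0.02,"dz":0.36,"roll":0},{"dx":0.03,"dy":-0.02,"dz":0.41,"roll":0},{"dx":0.03,"dy":-0.02,"dz":0.44,"roll":0},{"dx":0.03,"dy":-0.02,"dz":0.46,"roll":0},{"dx":0.03,"dy":-0.02,"dz":0.47,"roll":0}]'; python3 -c "
from h import *
go(.516,.0155,.0887)"
```

```text
clock: 10.27
position: [0.5159, 0.0155, 0.0916]
ee_rot: [3.029, -0.816, -0.016]
force: [-0.1, 0.8, -2.3]
gripper_width: 0.0151
t 10.27 pos [0.5159 0.0155 0.0916] yaw -30.16 tilt 0.65 j6 0.47 F [-0.1  0.8 -2.3] w 0.0151
units dxyz [ 0.003 -0.001  0.073] dist 0.0029235286950365976
```

```bash
python3 -m creep '[{"dx":0,"dy":0,"dz":0.02,"roll":0},{"dx":0,"dy":0,"dz":0.04,"roll":0},{"dx":0,"dy":0,"dz":0.055,"roll":0},{"dx":0,"dy":0,"dz":0.065,"roll":0},{"dx":0,"dy":0,"dz":0.065,"roll":0}]'; python3 -c "
from h import *
go(.516,.0155,.0887)"
```

```text
clock: 10.68
position: [0.5159, 0.0155, 0.089]
ee_rot: [3.029, -0.816, -0.016]
force: [-0.3, -0.5, -2.3]
gripper_width: 0.0155
t 10.68 pos [0.5159 0.0155 0.089 ] yaw -30.16 tilt 0.65 j6 0.47 F [-0.3 -0.5 -2.3] w 0.0155
units dxyz [ 0.003 -0.001  0.007] dist 0.0002972172354335197
```

No contact yet (force is still just the weight). Continuing in 0.5–1 mm steps.

```bash
python3 -m creep '[{"dx":0,"dy":0,"dz":0.015,"roll":0},{"dx":0,"dy":0,"dz":0.03,"roll":0},{"dx":0,"dy":0,"dz":0.03,"roll":0}]'; python3 -m creep '[{"dx":0,"dy":0,"dz":0.015,"roll":0},{"dx":0,"dy":0,"dz":0.03,"roll":0},{"dx":0,"dy":0,"dz":0.03,"roll":0}]'
```

```text
clock: 10.93
position: [0.5161, 0.0156, 0.0888]
ee_rot: [3.029, -0.816, -0.015]
force: [-4.3, 1.7, 12.6]
gripper_width: 0.0148
clock: 11.18
position: [0.5162, 0.0156, 0.0888]
ee_rot: [3.029, -0.816, -0.015]
force: [-6.8, 1.4, 15.5]
gripper_width: 0.0153
```

Contact at 0.0888, as predicted. Relaxing, then opening.

```bash
python3 -m creep '[{"dx":0,"dy":0,"dz":-0.01,"roll":0},{"dx":0,"dy":0,"dz":-0.01,"roll":0}]'; python3 -m creep '[{"dx":0,"dy":0,"dz":0,"roll":0},{"dx":0,"dy":0,"dz":0,"roll":0},{"dx":0,"dy":0,"dz":0,"roll":0},{"dx":0,"dy":0,"dz":0,"roll":0},{"dx":0,"dy":0,"dz":0,"roll":0},{"dx":0,"dy":0,"dz":0,"roll":0}]' 90; python3 -m creep '[{"dx":0,"dy":0,"dz":-0.2,"roll":0},{"dx":0,"dy":0,"dz":-0.6,"roll":0},{"dx":0,"dy":0,"dz":-1.1,"roll":0},{"dx":0,"dy":0,"dz":-1.8,"roll":0},{"dx":0,"dy":0,"dz":-2.6,"roll":0},{"dx":0,"dy":0,"dz":-3.3,"roll":0},{"dx":0,"dy":0,"dz":-3.7,"roll":0},{"dx":0,"dy":0,"dz":-3.8,"roll":0}]'; python3 -c "
from h import *
go(.35,-.3,.24)"
```

```text
clock: 11.35
position: [0.5164, 0.0157, 0.0895]
ee_rot: [3.029, -0.816, -0.014]
force: [0.1, 0.1, -2.0]
gripper_width: 0.0146
clock: 11.85
position: [0.5164, 0.0157, 0.0895]
ee_rot: [3.029, -0.816, -0.014]
force: [0.5, -0.1, -0.6]
gripper_width: 0.0556
clock: 12.52
position: [0.519, 0.0159, 0.245]
ee_rot: [3.03, -0.816, -0.006]
force: [0.2, 0.4, 0.2]
gripper_width: 0.0552
t 12.52 pos [0.519  0.0159 0.245 ] yaw -30.16 tilt 0.29 j6 0.47 F [0.2 0.4 0.2] w 0.0552
units dxyz [0.315 8.951 0.164] dist 0.3583306039489407
```

Moving aside for an unobstructed check.

```bash
python3 -m creep '[{"dx":0,"dy":0.6,"dz":0,"roll":0},{"dx":0,"dy":1.4,"dz":0,"roll":0},{"dx":0,"dy":2.3,"dz":0,"roll":0},{"dx":0,"dy":3.2,"dz":0,"roll":0},{"dx":0,"dy":4.1,"dz":0,"roll":0},{"dx":0,"dy":5.0,"dz":0,"roll":0},{"dx":0,"dy":5.7,"dz":0,"roll":0},{"dx":0,"dy":6.0,"dz":0,"roll":0}]'; python3 -m creep '[{"dx":0,"dy":0.6,"dz":0,"roll":0},{"dx":0,"dy":1.2,"dz":0,"roll":0},{"dx":0,"dy":1.8,"dz":0,"roll":0},{"dx":0,"dy":2.2,"dz":0,"roll":0},{"dx":0,"dy":2.4,"dz":0,"roll":0},{"dx":0,"dy":2.4,"dz":0,"roll":0},{"dx":0,"dy":2.4,"dz":0,"roll":0}]'
python3 - <<'E'
from h import *
from rig import arm
for n in("scene","top"):
    r=arm.read_camera(n); cv2.imwrite(f"pics/{n}6.png",r["color"]); pickle.dump(r,open(f"{n}6.pkl","wb"))
go(.35,-.3,.24)
a=cv2.imread("pics/scene6.png");b=cv2.imread("pics/top6.png")
cv2.imwrite("pics/c8.png",np.hstack([cv2.resize(a[100:350,200:500],(400,333)),cv2.resize(b[100:350,150:450],(400,333))]))
E
```

```text
clock: 13.18
position: [0.3965, -0.1936, 0.2455]
ee_rot: [3.029, -0.819, -0.007]
force: [0.6, 0.5, 0.8]
gripper_width: 0.0551
clock: 13.77
position: [0.3482, -0.2761, 0.2456]
ee_rot: [3.029, -0.82, -0.008]
force: [1.0, 1.0, 0.4]
gripper_width: 0.0553
t 13.87 pos [ 0.3485 -0.2758  0.2457] yaw -30.23 tilt 0.35 j6 -0.24 F [-0.2 -0.1  0.2] w 0.0555
units dxyz [0.339 0.504 0.144] dist 0.02495516523725315
```

View pics/c8.png

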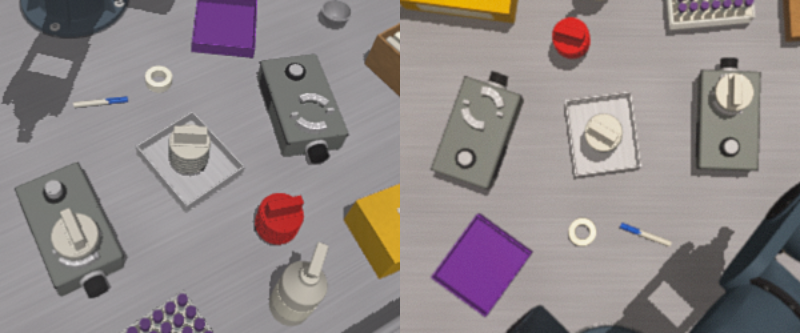

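The canister stands upright in the middle of the steel tray (crop (190,150) in the scene, (602,132) in the top view). The tall blower is empty with its button down. The flat canister is untouched at (75,235).

```bash
python3 -c "
from rig import arm
arm.close_job();print(arm.get_obs()['clock'])"
```

```text
the job is handed in; nothing more can be done
the job is handed in; nothing more can be done
```

The tall canister is off its blower and standing upright in the empty steel tray. I handed the job in shortly after 13.9 s on the robot's clock; no verdict is reported.

- **Button:** I pushed it to its hard stop, about 12 mm at 34 N. Later pictures show it still down.
- **Turn and lift:** I turned the canister about 78.6° anticlockwise, inside the 65–90° lift-off range, rather than a full 90°. It lifted off freely. The largest side load while turning was about 8 N.
- **Setting down:** The canister touched the tray floor at the expected height, with about 16 N at contact. I then eased the load off and opened the gripper.
- **Last pictures:** The canister is upright near the tray's centre, the flat canister is still on its blower, and the robot is clear of everything.
- **Disagreement:** The two cameras differed by 4–5 mm on the button and canister, and by about 10 mm on the tray's centre. I split the difference for the first two and used mostly the top view for the tray.

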